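# Hold the lampholder tray up level

## Task

The blue component tray has to be held up, level, off its black stand, but the orange handlamp standing in it makes it lopsided: lift the lamp out by its handle and set it down, without dropping it, upright and wholly on the round green mat, and let go of it. Then lift the tray by its black bridge handle until its underside is about 10 cm above the stand, with both white lampholders still standing in it, and keep it still and level there: finish while holding the tray in the air. Do not tip the tray, and leave the other things on the bench where they are.

Things in the scene. Friction and masses are not known exactly. Their poses are not given: they have to be found in the camera images.
- lamp: LED handlamp: black foot, white tube, orange cap; diameter 68, height 153, about 0.3 kg. Origin: centre of underside, z up. Handle on top: bar along its x, 12 wide (y) x 12 high, centre 147 above the origin, 60 clear between its two posts, 33 gap below; pinch its middle from above, closing along y. Starts standing in the tray's +y or -y end, 93 from the middle (holder_a is in the other end)
- tray: blue tray, 160 (x) x 300 (y), 22 deep, walls and floor 4, about 0.45 kg, loose on the stand, centred to some 5 mm. Origin: centre of underside, z up. Bridge handle over its middle: black flat-sided bar along x, 14 wide (y) x 18 high, centre 105 above the origin, 130 clear between its posts; pinch its middle from above, closing along y
- holder_a: white ceramic lampholder, round foot of diameter 74 narrowing to 40 at the top, 46 high, 0.1 kg, brass-ringed top; loose, standing in the end of the tray that the lamp is not in. Origin: centre of its underside
- holder_b: a lampholder like holder_a, standing loose in the middle of the tray under the bridge handle. Origin: centre of its underside
- stand: black steel stand fixed to the bench, 140 along its x, 250 along its y, 35 high: the tray rests on its flat top. Origin: centre of its underside, on the bench
- mat: round green mat, fixed to the bench, diameter 160, 4 thick. Origin: centre of its underside, on the bench. It lies to the left or to the right of the tray
- meter: black energy meter with a grey front lying on its back, 160 x 110, 65 high, loose, on the other side of the tray from the mat; to be left alone. Origin: centre of its underside
- jbox_a: white square junction box, 106 x 106, 54 high, loose, behind the tray; to be left alone. Origin: centre of its underside
- jbox_b: another junction box like jbox_a; to be left alone
- breakers: white block of circuit breakers with red and grey toggles, 70 x 108, 86 high, loose, behind the tray; to be left alone. Origin: centre of its underside
- screwdriver: screwdriver with an orange handle about 200 long, lying on the bench at the far left; to be left alone. Origin: the middle of its underside
Not all that is in view belongs to the job. There is more than one size of the lamp; the one meant has the size given above.

How it is judged (in metres and radians):
On the way, in this order (a step that is already met when the one before it is completed fails the run):
1. the handlamp stands upright, wholly on the green mat, let go, with the tray still resting on the stand (horizontal distance between lamp and mat below 0.05 m and z of lamp in the frame of mat below 0.009 m and angle between lamp's own z axis and vertical below 0.1 rad and contact force between lamp and mat above 0.5 N and contact force between lamp and the fingers below 0.1 N and linear speed of lamp below 0.03 m/s and z of tray in the frame of stand below 0.045 m), for 0.2 s.
2. the tray is up off the stand, level, held by the fingers, with both lampholders in it (z of tray in the frame of stand above 0.115 m and angle between tray's own z axis and vertical below 0.12 rad and contact force between tray and stand below 0.1 N and contact force between tray and the fingers above 2 N and z of holder_a in the frame of tray between -0.003 and 0.012 m and angle between each of holder_a, holder_b's own z axis and vertical below 0.25 rad and z of holder_b in the frame of tray between -0.003 and 0.012 m), for 0.2 s.
At the end, for the whole second after the job is handed in: The fingers hold the tray 80 mm or more above the stand, level to 0.12 rad, still (20 mm/s, 0.1 rad/s), touching nothing else on the bench; both lampholders stand in it (0.25 rad); the lamp stands released, upright (0.1 rad), within 50 mm of the mat's centre (all of step 2 and horizontal distance between lamp and mat below 0.05 m and z of lamp in the frame of mat below 0.009 m and angle between lamp's own z axis and vertical below 0.1 rad and contact force between lamp and mat above 0.5 N and contact force between lamp and the fingers below 0.1 N and linear speed of lamp below 0.03 m/s and contact force between tray and lamp below 0.1 N and contact force between tray and meter below 0.1 N and contact force between tray and jbox_a below 0.1 N and contact force between tray and jbox_b below 0.1 N and contact force between tray and breakers below 0.1 N and contact force between tray and screwdriver below 0.1 N and linear speed of tray below 0.02 m/s and angular speed of tray below 0.1 rad/s); the arm keeps its last pose, push and grip.
It fails at once if the lamp is dropped (falls freely faster than 0.3 m/s) (contact force between lamp and anything else below 0.01 N and linear speed of lamp above 0.3 m/s).
It fails at once if the lamp is tipped by more than 0.6 rad (angle between lamp's own z axis and vertical above 0.6 rad).
It fails at once if the tray is tipped by more than 0.3 rad (angle between tray's own z axis and vertical above 0.3 rad).
It fails at once if another thing on the bench is moved by more than 30 mm (distance of any of meter, jbox_a, jbox_b, breakers, screwdriver from where it was at the start of the episode above 0.03 m).
It also fails if it takes over 64 s, if anything falls off the work surface, if the arm or the gripper's body presses on something with over 40 N, if the wrist force passes 120 N, or if a joint passes its speed limit or range.

## Robot

A 6-joint arm with a two-finger parallel gripper is mounted at the origin on the work surface. World frame = base frame: x ahead of the robot, y to its left, z up, the work surface at z = 0. Lengths are in m, angles in degrees, forces in N, time in s.
With the tool pointing down it reaches from about 0.3 to 0.75 m from the base axis. Payload 8.5 kg.
Tool frame: the origin (TCP) lies midway between the tips of the shut fingers; the grasp point (between the pads) lies 19 mm behind it; z points along the fingers, y is the line along which they close (so a half turn about z gives the same grasp; the last joint's range is limited). The gripper opens to 85 mm and grips with 20 to 120 N. Pads are 22 mm wide; open, the fingers measure 114 mm over their backs; the gripper's body (76 mm by 85 mm) begins 54 mm behind the grasp point. The pads swing forward as they close: fully open they stand 13 mm farther back than shut.
Start: joints at [55.789, 21.807, 74.336, -0, 83.858, -12.336], TCP at [0.205, 0.51, 0.231] pointing down, gripper open.
Joint ranges: [-178.18, 178.18], [-50.72, 133.34], [12.68, 142.11], [-81.47, 261.47], [9.98, 163.14], [-165.26, 165.26]. Speed limits (degrees/s): [136.94, 136.94, 180, 180, 180, 180].

## Interface

Orientations are given as a 3x3 rotation matrix whose columns are the frame's x, y, z axes.
In Python, from rig import monitor, optics, close_job, models gives the robot as it stands.
- The arm moves only by the tool step_arm, never from a script. Its arguments are lists of equal length, an entry for each row: "fingers": the closure, from -1 (fully open) to 1 (shut); "travel": the shift along the tool's x, y, z scaled (see below), a list of three; "twist": the turn about the tool's z scaled (see below). In form: {"fingers": [fingers, ...], "travel": [[tx, ty, tz], ...], "twist": [twist, ...]}. A call has 1 to 10 rows; each row shifts and turns the commanded pose from where the row before left it, along the tool's axes as they then stand; what a row does not reach is not made up. The controller multiplies each number of a shift by 100 mm and each number of a turn by pi rad. A row lasts 1/8 s, in which the tool goes at most 62.5 mm and 10.7 degrees, less where a joint would pass 70% of its speed; a pose out of reach is approached as far as the arm can. A call with a number of a shift or a turn outside -1 to 1 is refused whole. A call with a gripper value outside its range is refused whole. The fingers move at their own pace and stop on an object; "force" is the grip in N (left out, the last holds). Time passes only in rows, so rows that do not move let the fingers close. It gives the time, the measured TCP pose, the force, the opening and the grip force at its end, in the units of the state.
- monitor.observe(): the state, without advancing time (a new reading comes with each control period).
- optics.get_image(name): name is "scene" or "top" or "wrist"; returns (picture, depth): 400x640x3 uint8, blue, green, red; 400x640 float32, m along the optical axis (not along the pixel's ray), 0 where there is no reading.
- optics.get_calibration(name): a dict with "vertical_fov" (degrees; the focal length in pixels is half the picture's height over the tangent of half this angle, whatever the lens; pixels are square), "cx", "cy" (the principal point, pixels), "distortion" ([k1, k2, p1, p2, k3] as OpenCV has them; the pictures are not rectified), "world_from_camera" (4x4, takes a point from camera to world coordinates). Camera axes: x right, y up, looking along -z (the intrinsics and any distortion apply to the point x, -y, -z); pixel columns grow to the right and rows downward; lengths in m; the calibration is good to about 2 mm. A picture is of the moment at which its call begins: read the wrist's pose just before it. get_calibration takes no time and is no camera call; for the wrist camera it gives the pose at the moment of the call.
- close_job(): hands the job in; it is judged then, once.
Trained networks look in the newest picture that a camera, given by its name, has taken for a name from the list of things; names that differ only in an ending like _2 or _b are one class to them, and where a whole thing is asked for, a point or a joint stands for the part that bears it (a point fixed in the world has none). Each returns a list of dicts, best first, with "confidence" (0 to 1); they miss things now and then, are a little off and sometimes report something else, mostly with a low value. They report only what shows in the picture. A call takes as long as a camera call. They do not tell look-alikes from the thing itself.
- models.trace(camera, query): "mask" (400x640 bool, what is visible of it) and "point" ([column, row] in pixels, amid what is visible of it).
- models.landmark_of(camera, query): "point" ([column, row] in pixels: a listed point, or the origin of a listed thing).
The state is a dict: "time_s": time; "q": joint angles; "qvel": joint speeds; "joint_efforts": joint torques, N m; "position": TCP position; "tool_rot": TCP orientation; "ft_force": force on the tool from outside, world axes, zero at the start; "wrist_torque": the same for the moment, N m; "grip_width": finger opening in m; "gripper_force": force on a finger pad.
Only numpy, scipy, OpenCV 4.12 (cv2) and the standard library are available. Lean on these libraries where they do the work, as an engineer would, in place of code of your own. Each camera call takes 0.05 s, during which the arm holds its last target. There are 200 camera calls.

## Working session

There is one attempt and no reset: what is moved stays moved. The work goes in short steps, Python scripts to look and compute and a tool call to move; the robot and the scene stay as the last step left them, time stands still between calls to the robot, and variables do not carry over. Pictures are saved under pics/ and viewed, at most 10 in all, crops included, and the job is handed in when it is done.

Besides the shell and the picture viewer there is one more tool, called after "Call:" as name([rows], argument=value, ...), one row to a line, values as JSON. step_arm: Moves the arm, as the interface text tells. Its arguments: {"type":"object","properties":{"fingers":{"type":"array","items":{"type":"number"}},"travel":{"type":"array","items":{"type":"array","items":{"type":"number"}}},"twist":{"type":"array","items":{"type":"number"}},"force":{"type":"number"}},"required":["fingers","travel","twist"]}

```bash
mkdir -p pics
cat > h.py <<'E'
import numpy as np, cv2
from rig import monitor, optics, close_job, models
def K(c):
    f=200/np.tan(np.radians(c["vertical_fov"])/2)
    return np.array([[f,0,c["cx"]],[0,f,c["cy"]],[0,0,1]])
def ray(c,uv):
    uv=np.asarray(uv,float).reshape(-1,1,2)
    n=cv2.undistortPoints(uv,K(c),np.array(c["distortion"])).reshape(-1,2)
    return np.c_[n[:,0],-n[:,1],-np.ones(len(n))]
def world(c,uv,d):
    p=ray(c,uv)*np.asarray(d).reshape(-1,1); T=np.array(c["world_from_camera"])
    return p@T[:3,:3].T+T[:3,3]
def atz(c,uv,z):
    T=np.array(c["world_from_camera"]); r=ray(c,uv)@T[:3,:3].T
    return T[:3,3]+r*((z-T[2,3])/r[:,2])[:,None]
def proj(c,P):
    T=np.array(c["world_from_camera"]); p=(np.atleast_2d(P)-T[:3,3])@T[:3,:3]
    p=p*[1,-1,-1]
    return cv2.projectPoints(p,np.zeros(3),np.zeros(3),K(c),np.array(c["distortion"]))[0].reshape(-1,2)
def cloud(c,d,mask):
    v,u=np.nonzero(mask&(d>0)); return world(c,np.c_[u,v],d[v,u])
E
python3 - <<'E'
from h import *
s=monitor.observe(); print(s["time_s"],s["position"],np.round(s["tool_rot"],3).tolist(),s["grip_width"])
for n in ["scene","top"]:
    c=optics.get_calibration(n); im,d=optics.get_image(n); cv2.imwrite(f"pics/{n}0.png",im); np.save(f"{n}_d.npy",d)
    print(n,np.round(c["world_from_camera"],3).tolist(),c["vertical_fov"],c["distortion"])
    for q in ["lamp","tray","holder_a","stand","mat","meter","jbox_a","breakers","screwdriver"]:
        for r in models.trace(n,q)[:3]:
            P=cloud(c,d,r["mask"])
            if len(P): print(q,round(r["confidence"],2),np.round(r["point"]),len(P),"med",np.round(np.median(P,0),3),"lo",np.round(np.percentile(P,2,axis=0),3),"hi",np.round(np.percentile(P,98,axis=0),3))
E
```

```text
0.0 [0.20474999 0.51015364 0.23070584] [[-0.928, 0.373, -0.001], [0.373, 0.928, -0.001], [0.0, -0.001, -1.0]] 0.08545370719888683
scene [[-0.517, -0.475, 0.712, 1.432], [0.856, -0.269, 0.441, 0.629], [-0.018, 0.838, 0.546, 0.719], [0.0, 0.0, 0.0, 1.0]] 47.17561959784487 [-0.09925158  0.          0.          0.          0.        ]
lamp 0.78 [281. 151.] 178 med [ 0.404 -0.137  0.07 ] lo [ 0.252 -0.247 -0.001] hi [ 0.422 -0.122  0.103]
lamp 0.52 [290. 185.] 476 med [0.564 0.006 0.056] lo [ 0.525 -0.035  0.039] hi [0.585 0.03  0.086]
tray 0.6 [268. 247.] 2123 med [0.805 0.097 0.052] lo [0.738 0.036 0.005] hi [0.838 0.137 0.057]
tray 0.59 [291. 198.] 3337 med [0.581 0.002 0.046] lo [ 0.467 -0.156  0.002] hi [0.645 0.147 0.148]
holder_a 0.68 [288. 186.] 463 med [0.565 0.007 0.056] lo [ 0.531 -0.031  0.04 ] hi [0.585 0.03  0.087]
holder_a 0.65 [218. 158.] 1630 med [ 0.517 -0.307  0.045] lo [ 0.427 -0.392  0.003] hi [ 0.577 -0.274  0.066]
holder_a 0.56 [318. 193.] 496 med [0.568 0.098 0.056] lo [0.534 0.06  0.039] hi [0.587 0.124 0.087]
stand 0.56 [300. 218.] 152 med [0.624 0.077 0.009] lo 
[... 1791 characters left out ...]
706 med [0.467 0.313 0.004] lo [ 0.399  0.242 -0.001] hi [0.539 0.385 0.009]
meter 0.97 [487. 230.] 3097 med [ 0.483 -0.327  0.061] lo [ 0.408 -0.39   0.005] hi [ 0.565 -0.275  0.068]
meter 0.29 [354. 208.] 439 med [0.543 0.004 0.055] lo [ 0.516 -0.038  0.048] hi [0.578 0.027 0.09 ]
jbox_a 0.82 [323. 123.] 1731 med [0.775 0.084 0.053] lo [ 0.729  0.032 -0.001] hi [0.834 0.138 0.059]
jbox_a 0.59 [383. 131.] 1696 med [ 0.752 -0.081  0.053] lo [ 0.705 -0.134  0.005] hi [ 0.808 -0.03   0.058]
breakers 0.62 [250. 148.] 1336 med [0.707 0.272 0.071] lo [0.678 0.221 0.008] hi [0.756 0.325 0.088]
screwdriver 0.69 [182. 232.] 419 med [0.496 0.462 0.022] lo [ 0.444  0.452 -0.001] hi [0.591 0.48  0.029]
```

Run:
```python
import cv2
a=cv2.imread("pics/scene0.png")[80:330,150:550]; cv2.imwrite("pics/s1.png",cv2.resize(a,None,fx=2,fy=2))
a=cv2.imread("pics/top0.png")[90:310,180:540]; cv2.imwrite("pics/t1.png",cv2.resize(a,None,fx=2.2,fy=2.2))
```

```text
(no output)
```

View pics/s1.png

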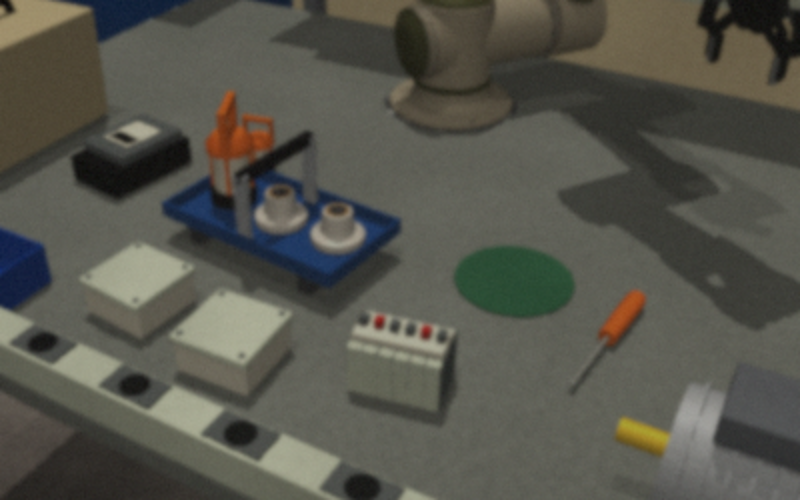

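View pics/t1.png

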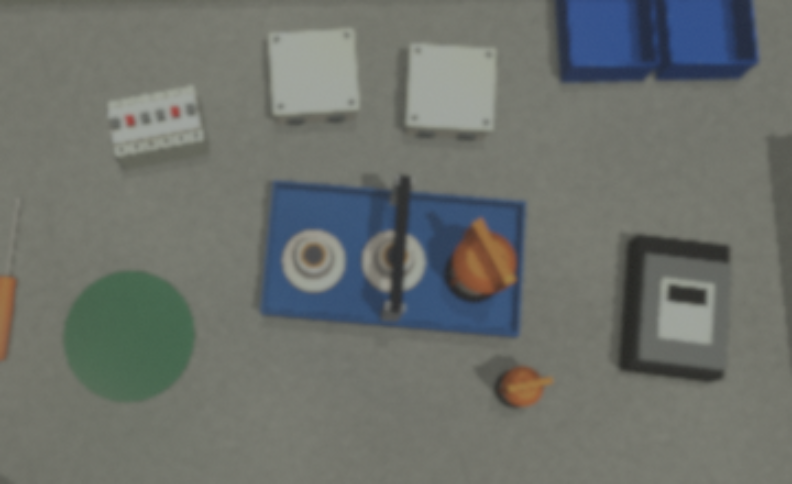

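Candidates: the lamp in the tray (scene px ~(265,155), top px ~(400,208)) and a smaller orange lamp on the bench (scene ~(281,150), top ~(416,266), only about 105 mm high). Only the first is the right size, and it stands in the tray's -y end. Next I measure the handle and bridge.

```bash
cat > m.py <<'E'
from h import *
def line(P):
    q=P[:,:2]; m=np.median(q,0); v=np.linalg.svd(q-q.mean(0))[2][0]; t=(q-m)@v; lo,hi=np.percentile(t,[2,98])
    return m+v*(lo+hi)/2, np.degrees(np.arctan2(v[1],v[0])), hi-lo
def meas(n):
    c=optics.get_calibration(n); im,d=optics.get_image(n)
    hsv=cv2.cvtColor(cv2.GaussianBlur(im,(3,3),0),cv2.COLOR_BGR2HSV)
    v,u=np.nonzero(d>0); P=world(c,np.c_[u,v],d[v,u]); H=hsv[v,u]; 
    org=(H[:,0]<18)&(H[:,1]>130)&(H[:,2]>60)
    return c,P,H,org,np.c_[u,v]
E
python3 - <<'E'
from m import *
for n in ["scene","top"]:
    c,P,H,org,uv=meas(n)
    box=lambda x0,x1,y0,y1,z0,z1:(P[:,0]>x0)&(P[:,0]<x1)&(P[:,1]>y0)&(P[:,1]<y1)&(P[:,2]>z0)&(P[:,2]<z1)
    s=box(.45,.65,-.2,-.04,.172,.22)&org; print(n,"handle",s.sum(),line(P[s]),np.percentile(P[s,2],[5,50,95]))
    s=box(.45,.65,-.2,-.04,.05,.22)&org; print("lamp org",np.median(P[s],0))
    s=box(.42,.68,-.06,.06,.125,.17)&(H[:,2]<90); print("bridge",s.sum(),line(P[s]),np.percentile(P[s,2],[5,50,95]))
    s=box(.42,.68,-.2,.2,.03,.07)&(H[:,0]>100)&(H[:,0]<125)&(H[:,1]>120); print("tray",s.sum(),cv2.minAreaRect(P[s,:2].astype(np.float32)))
    s=box(.35,.6,.2,.42,-.02,.02)&(H[:,0]>40)&(H[:,0]<90)&(H[:,1]>80); print("mat",s.sum(),(np.percentile(P[s],1,axis=0)+np.percentile(P[s],99,axis=0))/2,np.ptp(P[s],axis=0))
    print([ (np.round(r["point"]),r["confidence"]) for r in models.landmark_of(n,"lamp")])
E
```

```text
scene handle 97 (array([ 0.5360162 , -0.09554123]), np.float64(25.236992763257053), np.float64(0.07215414103245502)) [0.17394028 0.1902626  0.19330958]
lamp org [ 0.54934346 -0.08582837  0.14457485]
bridge 387 (array([ 0.55534405, -0.00192895]), np.float64(-6.915716640083308), np.float64(0.1467015527019535)) [0.13094614 0.1433271  0.14941464]
tray 1740 ((0.5549750328063965, -0.005059987306594849), (0.3042873740196228, 0.16339749097824097), 84.3169174194336)
mat 1516 [0.47358634 0.31349155 0.00362214] [0.15437307 0.15371529 0.01121742]
[(array([265., 178.]), 0.68), (array([281., 172.]), 0.53)]
top handle 162 (array([ 0.52912174, -0.09773035]), np.float64(-154.03419814996838), np.float64(0.06165668321946638)) [0.18322874 0.19168887 0.19479029]
lamp org [ 0.52556036 -0.0930473   0.14644322]
bridge 368 (array([ 0.54792116, -0.00483994]), np.float64(174.0299440969825), np.float64(0.1440525467767692)) [0.14324014 0.14849515 0.15155107]
tray 2938 ((0.5493518710136414, -0.0048318058252334595), (0.28959494829177856, 0.15270066261291504), 83.6870346069336)
mat 8 [0.50505246 0.26817245 0.00486841] [0.04343597 0.0399403  0.00755397]
[(array([395., 216.]), 0.91), (array([412., 268.]), 0.77)]
```

Call:
step_arm([
  [0, 0, -0.25],
  [0, 0, -0.25],
  [0, 0, -0.25],
  [0, 0, -0.25],
  [0, 0, -0.25],
], fingers=[-1, -1, -1, -1, -1], twist=[-0.0528, -0.0528, -0.0528, -0.0528, -0.0528])

```text
time_s: 1.82
position: [0.2049, 0.5103, 0.3571]
tool_rot: [[-0.899, -0.438, -0.0], [-0.438, 0.899, -0.0], [0.0, -0.0, -1.0]]
ft_force: [0.2, -0.4, 0.2]
grip_width: 0.0853
gripper_force: 0.0
```

```bash
cat > go.py <<'E'
import sys; from h import *
def go(t,yaw=None):
    s=monitor.observe(); R=np.array(s["tool_rot"]); p=np.array(s["position"])
    print("t",s["time_s"],"p",np.round(p,4),"yaw_y",np.degrees(np.arctan2(R[1,1],R[0,1])),"tool shift (x100mm)",np.round(R.T@(np.array(t)-p)*10,3),"w",s["grip_width"],"F",np.round(s["ft_force"],2))
    if yaw is not None:
        dy=(yaw-np.degrees(np.arctan2(R[1,1],R[0,1]))+180)%360-180; print("twist",-dy/180)
if __name__=="__main__": a=list(map(float,sys.argv[1:])); go(a[:3],a[3] if len(a)>3 else None)
E
python3 go.py .48 -.1 .35 115.6; python3 -c "
from h import *
s=monitor.observe();T=np.array(optics.get_calibration('wrist')['world_from_camera']);R=np.array(s['tool_rot']);print(np.round(R.T@(T[:3,3]-np.array(s['position'])),3),np.round(R.T@T[:3,:3],2).tolist(),optics.get_calibration('wrist')['vertical_fov'])"
```

```text
t 1.825 p [0.2049 0.5103 0.3571] yaw_y 115.95769886066927 tool shift (x100mm) [ 0.198 -6.691  0.072] w 0.08533022436415216 F [ 0.16 -0.39  0.23]
twist 0.001987215892607076
[ 0.066  0.    -0.143] [[-0.0, 0.97, 0.26], [1.0, 0.0, 0.0], [0.0, 0.26, -0.97]] 62.77478830056627
```

Call:
step_arm([
  [-0.02, -0.57, 0],
  [-0.02, -0.57, 0],
  [-0.02, -0.57, 0],
  [-0.02, -0.57, 0],
  [-0.02, -0.57, 0],
  [-0.02, -0.57, 0],
  [-0.02, -0.57, 0],
  [-0.02, -0.57, 0],
  [-0.02, -0.57, 0],
  [-0.02, -0.57, 0],
], fingers=[-1, -1, -1, -1, -1, -1, -1, -1, -1, -1], twist=[0, 0, 0, 0, 0, 0, 0, 0, 0, 0])

```text
time_s: 3.08
position: [0.4702, 0.0033, 0.3565]
tool_rot: [[-0.902, -0.433, 0.001], [-0.433, 0.902, 0.0], [-0.0, -0.0, -1.0]]
ft_force: [0.8, -0.2, -0.2]
grip_width: 0.0852
gripper_force: 0.0
```

Call:
step_arm([
  [-0.04, -0.57, 0],
  [-0.04, -0.57, 0],
  [0, 0, 0],
  [0, 0, 0],
], fingers=[-1, -1, -1, -1], twist=[0, 0, 0, 0])

```text
time_s: 3.58
position: [0.526, -0.0938, 0.3563]
tool_rot: [[-0.902, -0.433, -0.0], [-0.433, 0.902, 0.0], [0.0, 0.0, -1.0]]
ft_force: [-0.6, -0.5, 0.4]
grip_width: 0.0852
gripper_force: 0.0
```

```bash
cat > wl.py <<'E'
from m import *
from go import go
c,P,H,org,uv=meas("wrist")
box=lambda x0,x1,y0,y1,z0,z1:(P[:,0]>x0)&(P[:,0]<x1)&(P[:,1]>y0)&(P[:,1]<y1)&(P[:,2]>z0)&(P[:,2]<z1)
s=box(.45,.65,-.2,-.04,.18,.22)&org; print("handle",s.sum(),line(P[s]),np.percentile(P[s,2],[5,50,95]))
s=box(.45,.65,-.2,-.04,.09,.15)&org; print("cap",s.sum(),cv2.minEnclosingCircle(P[s,:2].astype(np.float32)),np.median(P[s],0))
s=box(.42,.68,-.06,.06,.135,.17)&(H[:,2]<90); print("bridge",s.sum(),line(P[s]) if s.sum()>20 else 0,np.percentile(P[s,2],[5,50,95]))
go([.53,-.097,.167])
im,_=optics.get_image("wrist"); cv2.imwrite("pics/w1.png",im)
E
python3 wl.py
```

```text
handle 86 (array([ 0.52339285, -0.09650225]), np.float64(28.951245819444473), np.float64(0.065579866077672)) [0.18183954 0.19029909 0.19223701]
cap 1303 ((0.5283941626548767, -0.10061619430780411), 0.0356331430375576) [ 0.52407186 -0.09817461  0.13942665]
bridge 1823 (array([ 0.54989198, -0.00902775]), np.float64(-6.113486006242446), np.float64(0.14020806258975443)) [0.13809234 0.1485931  0.14999464]
t 3.625 p [ 0.5258 -0.0933  0.3566] yaw_y 115.68919641669093 tool shift (x100mm) [-0.021 -0.051  1.896] w 0.0854374655245872 F [-1.59  0.43 -0.59]
```

View pics/w1.png

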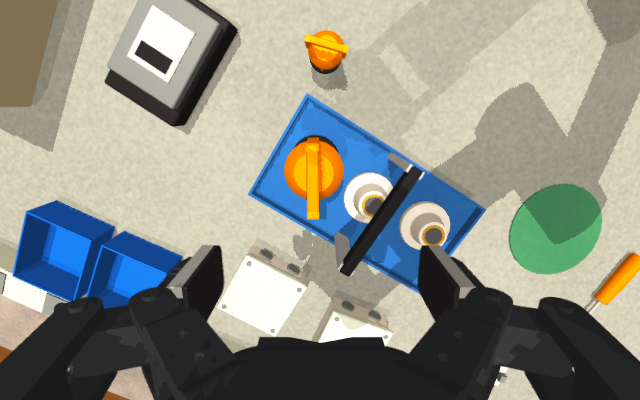

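The wrist picture shows the lamp in the tray at about (314,170) with its bar vertical, from (313,140) to (313,217). The small lamp is at (326,48) outside the tray, so the choice is right. The bar is yellower here than my threshold allows, so I re-measure it.

```bash
cat > w2.py <<'E'
from m import *
from go import go
c,P,H,_,uv=meas("wrist")
org=(H[:,0]<32)&(H[:,1]>130)
s=(abs(P[:,0]-.53)<.1)&(abs(P[:,1]+.1)<.06)&(P[:,2]>.18)&org; print(s.sum(),line(P[s]),np.percentile(P[s,2],[5,50,95]),uv[s].min(0),uv[s].max(0))
print(atz(c,[[313,139],[313,218],[313,178.5]],.192))
print([(np.round(r["point"]),r["confidence"],atz(c,[r["point"]],.039)) for r in models.landmark_of("wrist","lamp")])
go([.53,-.097,.167])
E
python3 w2.py
```

```text
969 (array([ 0.5297517 , -0.09989299]), np.float64(25.115053703690638), np.float64(0.07226830540973925)) [0.19012973 0.19180304 0.19309479] [102 142] [436 398]
[[ 0.49336571 -0.11618785  0.192     ]
 [ 0.56319309 -0.08309883  0.192     ]
 [ 0.52719768 -0.10015022  0.192     ]]
[(array([316., 159.]), 0.9, array([[ 0.531001  , -0.09816493,  0.039     ]])), (array([324.,  62.]), 0.79, array([[ 0.41008045, -0.14352465,  0.039     ]]))]
t 3.775 p [ 0.5258 -0.093   0.3569] yaw_y 115.72625085788624 tool shift (x100mm) [-0.019 -0.053  1.899] w 0.08525351001799195 F [-0.17  1.02  0.02]
```

Call:
step_arm([
  [-0.01, -0.07, 0.35],
  [0, 0, 0.35],
  [0, 0, 0.35],
  [0, 0, 0.35],
  [0, 0, 0.25],
  [0, 0, 0.15],
  [0, 0, 0.1],
  [0, 0, 0],
], fingers=[-1, -1, -1, -1, -1, -1, -1, -1], twist=[0, 0, 0, 0, 0, 0, 0, 0])

```text
time_s: 4.78
position: [0.53, -0.0996, 0.1662]
tool_rot: [[-0.901, -0.433, -0.0], [-0.433, 0.901, 0.0], [0.0, 0.0, -1.0]]
ft_force: [-0.2, 0.6, 0.5]
grip_width: 0.0856
gripper_force: 0.0
```

Call:
step_arm([
  [0, 0, 0],
  [0, 0, 0],
  [0, 0, 0],
  [0, 0, 0],
  [0, 0, 0],
  [0, 0, 0],
  [0, 0, 0],
  [0, 0, 0],
], fingers=[1, 1, 1, 1, 1, 1, 1, 1], twist=[0, 0, 0, 0, 0, 0, 0, 0], force=50)

```text
time_s: 5.78
position: [0.5303, -0.1, 0.1666]
tool_rot: [[-0.901, -0.433, 0.001], [-0.433, 0.901, -0.0], [-0.0, -0.0, -1.0]]
ft_force: [0.9, 0.0, 4.0]
grip_width: 0.0112
gripper_force: 49.6
```

Call:
step_arm([
  [0, 0, -0.05],
  [0, 0, -0.1],
  [0, 0, -0.2],
  [0, 0, -0.25],
  [0, 0, -0.25],
  [0, 0, -0.25],
  [0, 0, -0.25],
  [0, 0, -0.2],
  [0, 0, -0.1],
  [0, 0, 0],
], fingers=[1, 1, 1, 1, 1, 1, 1, 1, 1, 1], twist=[0, 0, 0, 0, 0, 0, 0, 0, 0, 0])

```text
time_s: 7.02
position: [0.5301, -0.1, 0.3315]
tool_rot: [[-0.902, -0.433, 0.0], [-0.433, 0.902, -0.0], [-0.0, -0.0, -1.0]]
ft_force: [-0.4, 0.5, -4.4]
grip_width: 0.011
gripper_force: 48.8
```

Run:
```python
from m import *
from go import go
for n in ["scene","top"]:
    c,P,H,org,uv=meas(n)
    if n=="scene":
        g=(H[:,0]>40)&(H[:,0]<90)&(H[:,1]>60)
    else: g=(H[:,0]>40)&(H[:,0]<90)&(H[:,1]>50)
    s=(abs(P[:,0]-.47)<.12)&(abs(P[:,1]-.31)<.12)&(P[:,2]<.02)&g
    print("mat",s.sum(),cv2.minEnclosingCircle(P[s,:2].astype(np.float32)),np.median(P[s],0),(np.percentile(P[s],1,axis=0)+np.percentile(P[s],99,axis=0))/2)
    s=(abs(P[:,0]-.53)<.1)&(abs(P[:,1]+.1)<.08)&(P[:,2]>.16)&(P[:,2]<.36)
    b=s&org; print("lamp orange z",np.percentile(P[b,2],[2,50,98]))
    s2=s&(H[:,2]<80)&(H[:,1]<110); print("foot?",np.percentile(P[s2],[5,50,95],axis=0))
    if n=="scene":
        u=proj(c,[.53,-.1,.25])[0].astype(int); im,_=optics.get_image(n); cv2.imwrite("pics/s2.png",cv2.resize(im[max(0,u[1]-90):u[1]+110,u[0]-80:u[0]+170],None,fx=2.8,fy=2.8,interpolation=3))
go([.473,.3135,.30])
```

```text
mat 1599 ((0.4703894853591919, 0.31230661273002625), 0.08228903263807297) [0.4768658  0.31478751 0.00334179] [0.47318037 0.31313598 0.0035472 ]
lamp orange z [0.24751659 0.30742268 0.35673129]
foot? [[ 0.52406777 -0.11523461  0.20626852]
 [ 0.5491257  -0.08356655  0.22190971]
 [ 0.56613755 -0.06642569  0.35556084]]
mat 2504 ((0.470243901014328, 0.3127852976322174), 0.07754551619291306) [0.47145242 0.31014882 0.00389415] [0.47154076 0.3120486  0.00377528]
lamp orange z [0.30271127 0.34403832 0.35780356]
foot? [[ 0.51594033 -0.09102809  0.34139116]
 [ 0.51614073 -0.08827641  0.34655076]
 [ 0.51709853 -0.08817208  0.35659248]]
t 7.175 p [ 0.5299 -0.0999  0.3304] yaw_y 115.6428445191721 tool shift (x100mm) [-1.277  3.973  0.308] w 0.011189293431561147 F [-0.14 -0.41 -3.03]
```

View pics/s2.png

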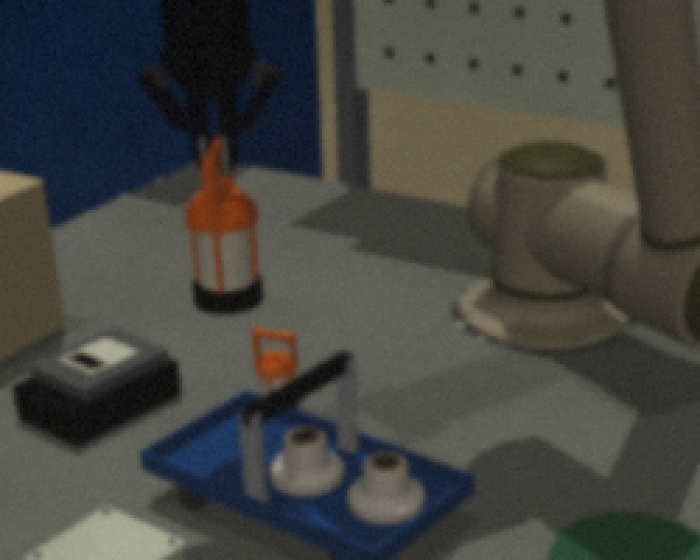

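Call:
step_arm([
  [-0.02, 0.063, 0],
  [-0.05, 0.157, 0],
  [-0.09, 0.283, 0],
  [-0.1, 0.314, 0],
  [-0.1, 0.314, 0],
  [-0.1, 0.314, 0],
  [-0.1, 0.314, 0],
  [-0.1, 0.314, 0],
  [-0.1, 0.314, 0],
  [-0.1, 0.314, 0],
], fingers=[1, 1, 1, 1, 1, 1, 1, 1, 1, 1], twist=[0, 0, 0, 0, 0, 0, 0, 0, 0, 0])

```text
time_s: 8.43
position: [0.4898, 0.1827, 0.3314]
tool_rot: [[-0.901, -0.434, -0.0], [-0.434, 0.901, 0.0], [-0.0, 0.0, -1.0]]
ft_force: [0.2, 0.6, -3.8]
grip_width: 0.0108
gripper_force: 48.8
```

Call:
step_arm([
  [-0.1, 0.314, 0],
  [-0.1, 0.314, 0],
  [-0.1, 0.314, 0],
  [-0.065, 0.204, 0],
  [-0.04, 0.126, 0],
  [-0.02, 0.063, 0],
  [0, 0, 0.3],
  [0, 0, 0.4],
  [0, 0, 0.4],
  [0, 0, 0.3],
], fingers=[1, 1, 1, 1, 1, 1, 1, 1, 1, 1], twist=[0, 0, 0, 0, 0, 0, 0, 0, 0, 0])

```text
time_s: 9.68
position: [0.471, 0.3188, 0.1898]
tool_rot: [[-0.902, -0.432, -0.001], [-0.432, 0.902, -0.001], [0.001, -0.0, -1.0]]
ft_force: [0.8, 0.1, -3.8]
grip_width: 0.0109
gripper_force: 48.8
```

```bash
cat > lk.py <<'E'
from m import *
from go import go
for n in ["scene","top"]:
    c,P,H,org,uv=meas(n)
    s=(abs(P[:,0]-.47)<.12)&(abs(P[:,1]-.31)<.12)&(P[:,2]<.25)&org
    print(n,"lamp",s.sum(),np.percentile(P[s],[2,50,98],axis=0).round(3).tolist())
    s=(abs(P[:,0]-.47)<.07)&(abs(P[:,1]-.31)<.07)&(P[:,2]<.11)&(P[:,2]>.012)&(H[:,2]<90)
    if s.sum(): print("foot",np.percentile(P[s],[2,50,98],axis=0).round(3).tolist())
    im,_=optics.get_image(n)
    if n=="scene":
        u=proj(c,[.47,.31,.1])[0].astype(int); cv2.imwrite("pics/s3.png",cv2.resize(im[u[1]-90:u[1]+90,u[0]-100:u[0]+100],None,fx=3,fy=3,interpolation=3))
go([.472,.313,.132])
E
python3 lk.py
```

```text
scene lamp 559 [[0.449, 0.295, 0.108], [0.498, 0.33, 0.166], [0.51, 0.351, 0.215]]
foot [[0.464, 0.29, 0.062], [0.5, 0.328, 0.079], [0.509, 0.352, 0.095]]
top lamp 5 [[0.451, 0.288, 0.154], [0.478, 0.289, 0.155], [0.482, 0.329, 0.166]]
foot [[0.45, 0.286, 0.064], [0.469, 0.292, 0.082], [0.495, 0.3, 0.108]]
t 9.875 p [0.4717 0.3193 0.1922] yaw_y 115.61674021779542 tool shift (x100mm) [ 0.025 -0.058  0.602] w 0.011273180599714612 F [ 0.43 -0.33 -2.97]
```

View pics/s3.png

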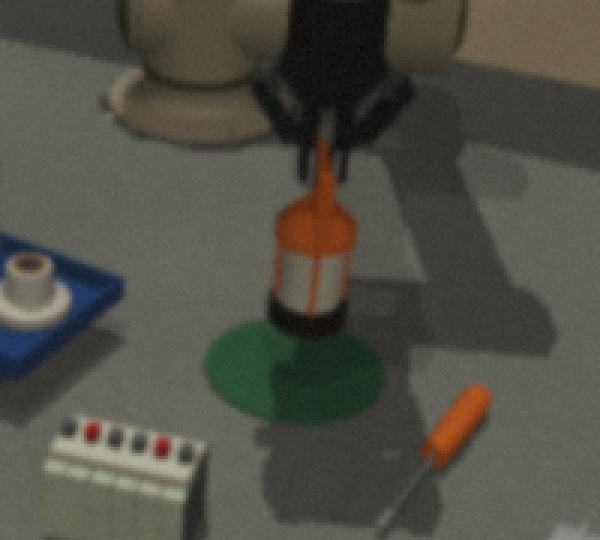

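The lamp hangs upright over the mat (lamp at crop (312,260), mat below at (295,370)); the small lean in the picture is perspective. Now I lower it.

Call:
step_arm([
  [0.025, -0.06, 0.1],
  [0, 0, 0.15],
  [0, 0, 0.15],
  [0, 0, 0.1],
  [0, 0, 0.04],
  [0, 0, 0.02],
  [0, 0, 0.01],
  [0, 0, 0.01],
], fingers=[1, 1, 1, 1, 1, 1, 1, 1], twist=[0, 0, 0, 0, 0, 0, 0, 0])

```text
time_s: 10.88
position: [0.4718, 0.3131, 0.1336]
tool_rot: [[-0.901, -0.433, 0.001], [-0.433, 0.901, 0.0], [-0.001, -0.0, -1.0]]
ft_force: [0.1, -0.6, -2.5]
grip_width: 0.0107
gripper_force: 49.1
```

Call:
step_arm([
  [0, 0, 0.01],
  [0, 0, 0.01],
  [0, 0, 0],
  [0, 0, 0],
], fingers=[1, 1, 1, 1], twist=[0, 0, 0, 0])

```text
time_s: 11.38
position: [0.4717, 0.313, 0.1316]
tool_rot: [[-0.901, -0.433, 0.0], [-0.433, 0.901, 0.0], [-0.001, 0.0, -1.0]]
ft_force: [-0.5, 1.0, 0.1]
grip_width: 0.0111
gripper_force: 49.6
```

Call:
step_arm([
  [0, 0, 0.01],
  [0, 0, 0],
  [0, 0, 0],
], fingers=[1, 1, 1], twist=[0, 0, 0])

```text
time_s: 11.75
position: [0.472, 0.3131, 0.1316]
tool_rot: [[-0.901, -0.433, 0.002], [-0.433, 0.901, 0.001], [-0.002, -0.0, -1.0]]
ft_force: [-2.5, -1.1, 8.1]
grip_width: 0.0112
gripper_force: 50.7
```

Firm contact with the mat. I release (the pads draw back as they open), then rise.

Call:
step_arm([
  [0, 0, 0],
  [0, 0, 0],
  [0, 0, 0],
  [0, 0, 0],
  [0, 0, 0],
  [0, 0, 0],
  [0, 0, 0],
  [0, 0, 0],
  [0, 0, 0],
], fingers=[0.6, 0.2, -0.3, -1, -1, -1, -1, -1, -1], twist=[0, 0, 0, 0, 0, 0, 0, 0, 0])

```text
time_s: 12.88
position: [0.4716, 0.313, 0.1303]
tool_rot: [[-0.902, -0.433, 0.0], [-0.433, 0.902, 0.0], [-0.0, 0.0, -1.0]]
ft_force: [-0.6, 0.2, 1.1]
grip_width: 0.0855
gripper_force: 0.0
```

Call:
step_arm([
  [0, 0, -0.1],
  [0, 0, -0.3],
  [0, 0, -0.4],
  [0, 0, -0.5],
  [0, 0, -0.5],
  [0, 0, -0.3],
  [0, 0, -0.1],
], fingers=[-1, -1, -1, -1, -1, -1, -1], twist=[0, 0, 0, 0, 0, 0, 0])

```text
time_s: 13.75
position: [0.4717, 0.313, 0.3525]
tool_rot: [[-0.901, -0.433, 0.003], [-0.433, 0.901, 0.001], [-0.004, -0.0, -1.0]]
ft_force: [-0.3, -0.3, -0.9]
grip_width: 0.0852
gripper_force: 0.0
```

```bash
python3 lk.py; python3 go.py .548 -.006 .35 84
```

```text
scene lamp 569 [[0.448, 0.288, 0.044], [0.496, 0.322, 0.109], [0.512, 0.345, 0.157]]
foot [[0.463, 0.285, 0.013], [0.497, 0.315, 0.025], [0.51, 0.346, 0.074]]
top lamp 362 [[0.445, 0.282, 0.096], [0.476, 0.3, 0.11], [0.502, 0.324, 0.158]]
foot [[0.439, 0.281, 0.014], [0.459, 0.289, 0.026], [0.503, 0.322, 0.103]]
t 13.95 p [0.4714 0.3129 0.349 ] yaw_y 115.6444802095563 tool shift (x100mm) [-1.10e-02 -2.00e-03  2.17e+00] w 0.08545803039594868 F [ 1.1  -0.38 -0.29]
t 13.95 p [0.4714 0.3129 0.349 ] yaw_y 115.6444802095563 tool shift (x100mm) [ 0.689 -3.206 -0.009] w 0.08545803039594868 F [ 1.1  -0.38 -0.29]
twist 0.17580266783086845
```

View pics/s3.png

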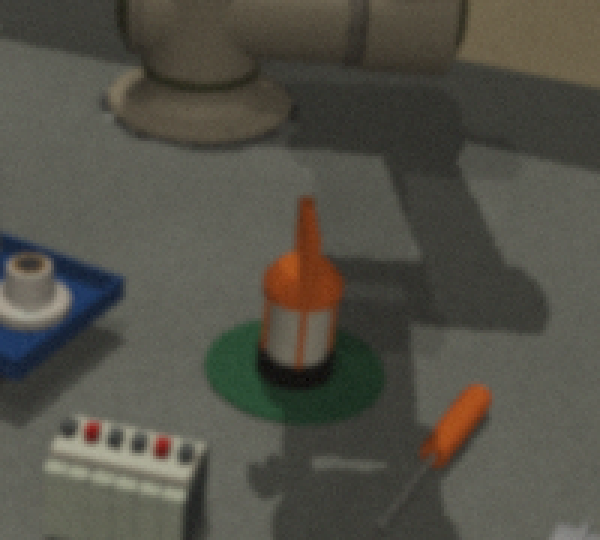

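The lamp stands upright on the mat at crop (298,330), well inside the green. Now to the tray.

Call:
step_arm([
  [0.03, -0.15, 0],
  [0.08, -0.38, 0],
  [0.1, -0.46, 0],
  [0.1, -0.46, 0],
  [0.1, -0.46, 0],
  [0.1, -0.46, 0],
  [0.1, -0.46, 0],
  [0.07, -0.33, 0],
  [0.01, -0.05, 0],
  [0, 0, 0],
], fingers=[-1, -1, -1, -1, -1, -1, -1, -1, -1, -1], twist=[0, 0, 0, 0, 0, 0, 0, 0, 0, 0])

```text
time_s: 15.2
position: [0.5481, -0.0064, 0.3499]
tool_rot: [[-0.902, -0.432, -0.001], [-0.432, 0.902, 0.0], [0.001, 0.001, -1.0]]
ft_force: [0.6, 0.0, -0.5]
grip_width: 0.0852
gripper_force: 0.0
```

Call:
step_arm([
  [0, 0, 0],
  [0, 0, 0],
  [0, 0, 0],
  [0, 0, 0],
  [0, 0, 0],
  [0, 0, 0],
], fingers=[-1, -1, -1, -1, -1, -1], twist=[0.044, 0.044, 0.044, 0.044, 0, 0])

```text
time_s: 15.95
position: [0.5482, -0.0057, 0.3504]
tool_rot: [[-0.995, 0.102, 0.0], [0.102, 0.995, 0.0], [-0.0, 0.0, -1.0]]
ft_force: [-1.2, -0.2, 0.0]
grip_width: 0.0854
gripper_force: 0.0
```

```bash
cat > tr.py <<'E'
from m import *
from go import go
for n in ["wrist","top"]:
    c,P,H,org,uv=meas(n)
    s=(abs(P[:,0]-.55)<.12)&(abs(P[:,1]+.005)<.03)&(P[:,2]>.142)&(P[:,2]<.165); print(n,"bridge",s.sum(),line(P[s]),np.percentile(P[s,2],[5,50,95]))
    s=(abs(P[:,0]-.55)<.12)&(abs(P[:,1]+.005)<.2)&(P[:,2]>.05)&(P[:,2]<.07)&(H[:,0]>95)&(H[:,0]<128)&(H[:,1]>110); print("rim",s.sum(),cv2.minAreaRect(P[s,:2].astype(np.float32)),np.median(P[s,2]))
im,_=optics.get_image("wrist"); cv2.imwrite("pics/w2.png",im)
go([.549,-.006,.125],84)
E
python3 tr.py
```

```text
wrist bridge 1851 (array([ 0.54968514, -0.00676405]), np.float64(-6.058015132023164), np.float64(0.14386337389366743)) [0.14558999 0.14881411 0.15006631]
rim 2526 ((0.5506569147109985, -0.0068666040897369385), (0.2998576760292053, 0.15927928686141968), 84.09514617919922) 0.05666932526798843
top bridge 123 (array([ 0.57112242, -0.00749097]), np.float64(175.90871873280753), np.float64(0.049525820055286544)) [0.14531637 0.14835262 0.15238251]
rim 4 ((0.48450520634651184, 0.09991773962974548), (0.02058528922498226, 0.0003708512522280216), 80.96683502197266) 0.05666133917397376
t 16.1 p [ 0.5483 -0.0061  0.3503] yaw_y 84.0549152579522 tool shift (x100mm) [-7.000e-03  1.000e-03  2.253e+00] w 0.08567330648774099 F [0.17 0.8  0.9 ]
twist 0.0003050847664010487
```

View pics/w2.png

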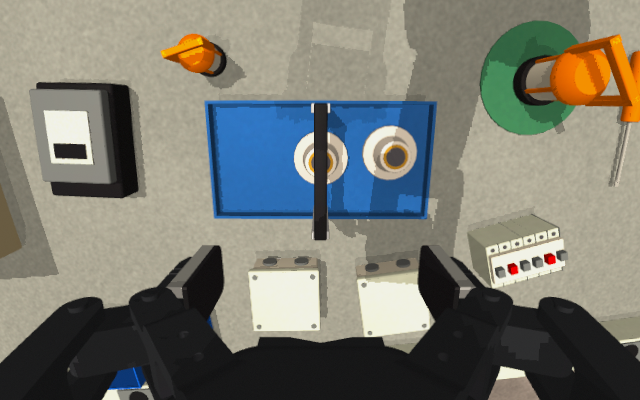

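The wrist view shows the empty -y end, the bridge bar at (321,175), holder_b under it and holder_a at (390,153). The bar is centred between the fingers. Descending.

Call:
step_arm([
  [-0.018, -0.005, 0.3],
  [0, 0, 0.4],
  [0, 0, 0.4],
  [0, 0, 0.4],
  [0, 0, 0.35],
  [0, 0, 0.25],
  [0, 0, 0.15],
  [0, 0, 0.05],
  [0, 0, 0],
], fingers=[-1, -1, -1, -1, -1, -1, -1, -1, -1], twist=[0, 0, 0, 0, 0, 0, 0, 0, 0])

```text
time_s: 17.23
position: [0.5504, -0.007, 0.1208]
tool_rot: [[-0.994, 0.105, 0.001], [0.105, 0.994, -0.0], [-0.001, -0.0, -1.0]]
ft_force: [0.3, -0.3, 0.5]
grip_width: 0.0852
gripper_force: 0.0
```

Call:
step_arm([
  [0, 0, 0],
  [0, 0, 0],
  [0, 0, 0],
  [0, 0, 0],
  [0, 0, 0],
  [0, 0, 0],
  [0, 0, 0],
  [0, 0, 0],
  [0, 0, 0],
], fingers=[1, 1, 1, 1, 1, 1, 1, 1, 1], twist=[0, 0, 0, 0, 0, 0, 0, 0, 0], force=110)

```text
time_s: 18.35
position: [0.5502, -0.0069, 0.1207]
tool_rot: [[-0.994, 0.105, 0.001], [0.105, 0.994, 0.0], [-0.001, 0.0, -1.0]]
ft_force: [-1.8, 1.2, 5.3]
grip_width: 0.0119
gripper_force: 107.9
```

Call:
step_arm([
  [0, 0, -0.02],
  [0, 0, -0.05],
  [0, 0, -0.08],
  [0, 0, -0.05],
  [0, 0, 0],
  [0, 0, 0],
], fingers=[1, 1, 1, 1, 1, 1], twist=[0, 0, 0, 0, 0, 0])

```text
time_s: 19.1
position: [0.5499, -0.007, 0.1402]
tool_rot: [[-0.994, 0.105, -0.0], [0.105, 0.994, 0.0], [0.0, 0.0, -1.0]]
ft_force: [0.0, 0.7, -6.7]
grip_width: 0.0122
gripper_force: 107.3
```

```bash
cat > lv.py <<'E'
from m import *
from go import go
for n in ["scene","wrist"]:
    c,P,H,org,uv=meas(n); Z=float(__import__("sys").argv[1])
    s=(abs(P[:,0]-.55)<.1)&(abs(P[:,1]+.005)<.17)&(abs(P[:,2]-Z)<.03)&(H[:,0]>95)&(H[:,0]<128)&(H[:,1]>110)
    Q=P[s]
    if len(Q)<100: print(n,len(Q)); continue
    for _ in range(6):
        A=np.c_[Q[:,:2]-[.55,-.007],np.ones(len(Q))]; k=np.linalg.lstsq(A,Q[:,2],rcond=None)[0]; r=Q[:,2]-A@k; Q=Q[abs(r)<2*r.std()]
    print(n,len(Q),"slope x,y, z0",k.round(4),"rms",r.std())
im,_=optics.get_image("scene"); u=proj(optics.get_calibration("scene"),[.55,0,.12])[0].astype(int); cv2.imwrite("pics/s4.png",cv2.resize(im[u[1]-90:u[1]+100,u[0]-120:u[0]+130],None,fx=3,fy=3,interpolation=3))
print(monitor.observe()["wrist_torque"]); go([.55,-.007,.222],84)
E
python3 lv.py .06
```

```text
scene 1833 slope x,y, z0 [0.0094 0.0071 0.0612] rms 0.005191764752569661
wrist 47445 slope x,y, z0 [ 0.     -0.003   0.0584] rms 0.0005361277710160242
[-0.12035069 -0.01647609 -0.06565407]
t 19.25 p [ 0.55   -0.007   0.1401] yaw_y 83.9633389215661 tool shift (x100mm) [ 0.    -0.    -0.819] w 0.01187185864592347 F [ 0.47 -0.97 -6.24]
twist -0.0002036726579660808
```

It is level after 20 mm (slopes within 0.003 rad from the wrist camera). Lifting the rest.

Call:
step_arm([
  [0, 0, -0.04],
  [0, 0, -0.1],
  [0, 0, -0.16],
  [0, 0, -0.2],
  [0, 0, -0.16],
  [0, 0, -0.1],
  [0, 0, -0.04],
  [0, 0, 0],
  [0, 0, 0],
  [0, 0, 0],
], fingers=[1, 1, 1, 1, 1, 1, 1, 1, 1, 1], twist=[0, 0, 0, 0, 0, 0, 0, 0, 0, 0])

```text
time_s: 20.5
position: [0.55, -0.0069, 0.2199]
tool_rot: [[-0.994, 0.105, -0.001], [0.105, 0.994, 0.0], [0.001, 0.0, -1.0]]
ft_force: [-0.3, -1.1, -7.2]
grip_width: 0.0121
gripper_force: 107.4
```

```bash
python3 lv.py .14
```

```text
scene 1979 slope x,y, z0 [0.0184 0.0083 0.1418] rms 0.005802604177501855
wrist 47523 slope x,y, z0 [-0.0002 -0.0029  0.1382] rms 0.0005427796898198675
[-0.12603187  0.0199628  -0.09299051]
t 20.65 p [ 0.5501 -0.007   0.2202] yaw_y 83.96289391959343 tool shift (x100mm) [ 0.001 -0.    -0.018] w 0.01211636247386692 F [ 0.35  1.4  -6.25]
twist -0.00020614489114763047
```

View pics/s4.png

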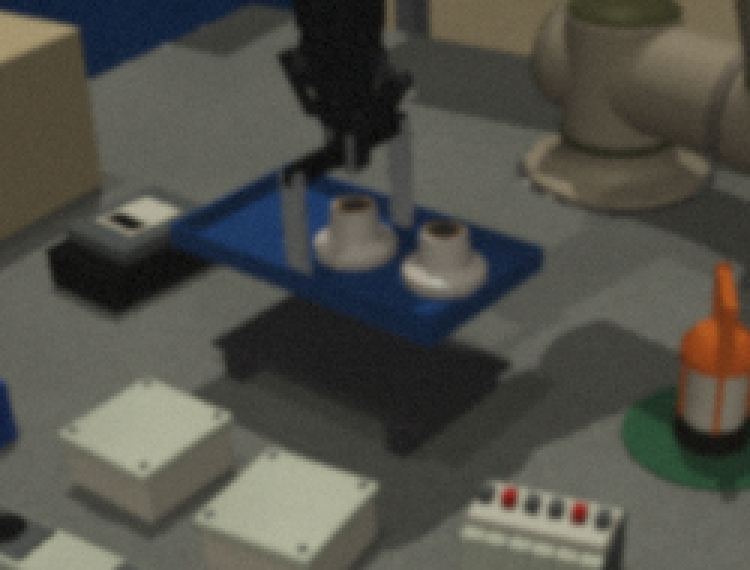

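The tray hangs level about 100 mm above the stand. Both lampholders stand in it (crop (355,230) and (445,260)), and the lamp stands on the mat at (715,390). I hand in.

```bash
python3 -c "
from rig import close_job
print(close_job())"
```

```text
the job is handed in; nothing more can be done
None
```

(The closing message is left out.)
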